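# Close the key box with its inner lid and keep the outer lid in hand

## Robot

A 7-joint arm with a two-finger parallel gripper is mounted at the origin on the work surface. World frame = base frame: x ahead of the robot, y to its left, z up, the work surface at z = 0. Lengths are in mm, angles in rad, forces in N, time in s.
With the tool pointing down it reaches from about 400 to 875 mm from the base axis. Payload 4.4 kg.
Tool frame: the origin (TCP) lies midway between the tips of the shut fingers; the grasp point (between the pads) lies ctrl.tcp_to_grasp behind it (ctrl.tcp_to_grasp is the distance from the TCP to the grasp point, in mm); z points along the fingers, y is the line along which they close (so a half turn about z gives the same grasp; the last joint's range is limited). The gripper opens to 85 mm and grips with 20 to 120 N. Pads are 22 mm wide; open, the fingers measure 114 mm over their backs; the gripper's body (76 mm by 85 mm) begins 54 mm behind the grasp point. The pads swing forward as they close: fully open they stand 13 mm farther back than shut.
Start: joints at [1.079, 0.628, 0.038, 1.517, -0.027, 0.996, -0.02], TCP at [268.51, -591.963, 231.313] pointing down, gripper open.
Joint ranges: [-3.06, 3.06], [-0.37, 2.12], [-1.25, 1.32], [0.18, 2.47], [-1.1, 4.24], [0.23, 1.98], [-2.94, 2.94]. Speed limits (rad/s): [2.57, 2.57, 3.14, 3.14, 3.14, 3.14, 3.14].

## Interface

Orientations are given as [roll, pitch, yaw] about the fixed x, y, z axes, in that order (R = Rz(yaw) Ry(pitch) Rx(roll)).
In Python, from cell import ctrl, get_image, get_calibration, workorder, boxes_of, place_of gives the robot as it stands.
- The arm moves only by the tool play_rows, never from a script. Its argument "series" is a list that holds one entry, the list of rows, each a list of 7 numbers: the shift along the world's x, y, z in cm, then the turn, a rotation vector about the world's x, y, z in degrees, then the closure, from 0 (fully open) to 1 (shut). A call has 1 to 20 rows; each row shifts and turns the commanded pose from where the row before left it; what a row does not reach is not made up. A row lasts 1/8 s, in which the tool goes at most 62.5 mm and 10.7 degrees, less where a joint would pass 70% of its speed; a pose out of reach is approached as far as the arm can. A call with a gripper value outside its range is refused whole. The fingers move at their own pace and stop on an object; the grip force is fixed at half the most. Time passes only in rows, so rows that do not move let the fingers close. It gives the time, the measured TCP pose, the force, the opening and the grip force at its end, in the units of the state.
- ctrl.read_state(): the state, without advancing time (a new reading comes with each control period).
- get_image(name): name is "scene" or "top" or "wrist"; returns (picture, depth): 384x512x3 uint8, red, green, blue; 384x512 float32, mm along the optical axis (not along the pixel's ray), 0 where there is no reading.
- get_calibration(name): a dict with "K" (3x3 intrinsics, pixels), "k1" (the pictures are not rectified: a ray, as slopes to the right and down, at radius r is drawn at 1 + k1 r^2 times it, then the intrinsics apply), "R" (3x3) and "t" (3): a world point X has camera coordinates R X + t; the wrist camera has in their place "mount" (4x4, takes a point from camera to tool coordinates, whose origin is the TCP and whose axes are the flange's). Camera axes: x right, y down, z forward; pixel columns grow to the right and rows downward; lengths in mm; the calibration is good to about 2 mm. A picture is of the moment at which its call begins: read the wrist's pose just before it. get_calibration takes no time and is no camera call.
- workorder.finish_job(): hands the job in; it is judged then, once.
Trained networks look in the newest picture that a camera, given by its name, has taken for a name from the list of things; names that differ only in an ending like _2 or _b are one class to them, and where a whole thing is asked for, a point or a joint stands for the part that bears it (a point fixed in the world has none). Each returns a list of dicts, best first, with "p" (0 to 1); they miss things now and then, are a little off and sometimes report something else, mostly with a low value. They report only what shows in the picture. A call takes as long as a camera call. They do not tell look-alikes from the thing itself.
- boxes_of(target, camera): "pixel" ([column, row] in pixels, amid what is visible of it).
- place_of(target, camera): "pixel" ([column, row] in pixels: a listed point, or the origin of a listed thing).
The state is a dict: "clock": time; "qpos": joint angles; "qd": joint speeds; "tau": joint torques, N m; "eef_pos": TCP position; "tool_rot": TCP orientation; "force": force on the tool from outside, world axes, zero at the start; "torque": the same for the moment, N m; "width": finger opening in mm; "gripper_force": force on a finger pad.
Only numpy, scipy, OpenCV 4.12 (cv2) and the standard library are available. Lean on these libraries where they do the work, as an engineer would, in place of code of your own. Each camera call takes 0.05 s, during which the arm holds its last target. There are 200 camera calls.

## Task

Pick up the nested pair of lids by the inner lid's brass knob, lower them together squarely onto the open key box until they are fully home before letting go of the knob, and let go. Then grip the green outer lid by its collar and lift it alone at least 10 cm straight up, leaving the inner lid seated and undisturbed on the box, and finish holding the outer lid level and still in the air (do not put it down). Leave the doorstop and the things on the shelf alone.

Things in the scene. Friction and masses are not known exactly. Their poses are not given: they have to be found in the camera images.
- box_mouth (a point): centre of the mouth of the pale wooden key box, level with its rim, 55 mm above the bench. The box is fixed to the bench, left or right, yaw varies; outside 110 mm along its x by 76 mm along y, walls 6 mm (mouth 98 x 64 mm); x, y lie along its sides, z up. A key blank in a clip lies on its floor.
- knob (a point): centre of the brass knob's part showing above the outer lid's collar: an upright bar 26 mm along the lid's x, 14 mm along y (pinch across y), top 15 mm above this point, collar's top 15 mm below it. At the start this point is 64 mm above the bench; fully home it is 52 mm above box_mouth, lid's x parallel to the box's x (either way round).
- plate (a point): centre of the underside of the inner lid's plate, 52 mm below the knob point. Inner lid: brass, loose, about 0.28 kg, plate 116 x 82 x 5 mm; under it a stepped plug 12 mm deep (upper 6 mm 93 x 59, lower 6 mm 87 x 53) that drops into the box's mouth. At the start it stands on its plug on the bench; fully home the plate rests on the box's rim.
- collar (a point): centre (half-way up) of the outer lid's square dark steel collar, 44 x 44 mm outside, 28 mm tall, walls 4 mm, sides along the lid's x, y. The knob stands up through it with 5 mm or more to spare all round, its top 44 mm above this point. Nested, this point is 29 mm below the knob point.
- outer_top (a point): centre of the green outer lid's flat top, 14 mm below the collar point. Outer lid: loose, about 0.2 kg, cap 126 x 92 mm with a skirt reaching 15 mm down round the inner lid with 2 mm play. It just rests on the inner lid's plate, unfastened: it rides along when the knob is lifted and comes off when lifted by the collar.
- doorstop: grey soapstone doorstop, a stepped block 60 x 52 mm, 43 mm tall, loose on the bench between the box and the lids; to be left alone; origin at the centre of its underside
- knocker: brass door knocker lying flat on the larch shelf: ring of about 72 mm outer diameter with a small block at one side, 14 mm tall; to be left alone; origin at the centre of its underside
- pintle: blackened iron pintle on the larch shelf: flat bar 80 x 18 x 12 mm with an upright pin at one end, 60 mm tall in all; to be left alone; origin at the centre of its underside
- clapper: small bronze bell clapper lying on the larch shelf, about 105 mm long, 32 mm tall; to be left alone; origin at the centre of its underside
Not all that is in view belongs to the job. Leave any turquoise look-alike of the part that bears knob alone. What is shaped like the part that bears collar but purple is not meant.

How it is judged:
By the outcome, as a careful person would: the job done as asked, in the order asked, and still so for the second after the job is handed in, while the arm keeps its last pose, push and grip.
It also fails if it takes over 58 s, if anything falls off the work surface, if the arm or the gripper's body presses on something with over 40 N, if the wrist force passes 120 N, or if a joint passes its speed limit or range.

## Working session

There is one attempt and no reset: what is moved stays moved. The work goes in short steps, Python scripts to look and compute and a tool call to move; the robot and the scene stay as the last step left them, time stands still between calls to the robot, and variables do not carry over. Pictures are saved under pics/ and viewed, at most 10 in all, crops included, and the job is handed in when it is done.

Besides the shell and the picture viewer there is one more tool, called as a command line: name --argument value ..., lists and objects as JSON in quotes. play_rows: Moves the arm, as the interface text tells. Its arguments: {"type":"object","properties":{"series":{"type":"array"}},"required":["series"]}

```bash
mkdir -p pics; cat > h.py <<'E'
import numpy as np, cv2
from cell import ctrl, get_image, get_calibration, workorder, boxes_of, place_of
from scipy.spatial.transform import Rotation as Ro
def cam(name, st=None):
    c=get_calibration(name)
    if name=='wrist':
        T=np.eye(4); T[:3,:3]=Ro.from_euler('xyz',st['tool_rot']).as_matrix(); T[:3,3]=st['eef_pos']
        M=T@np.array(c['mount']); R=M[:3,:3].T; t=-R@M[:3,3]
    else: R=np.array(c['R']); t=np.array(c['t'])
    return np.array(c['K']),c['k1'],R,t
def slopes(px,K,k1):
    d=np.array([(px[...,0]-K[0,2])/K[0,0],(px[...,1]-K[1,2])/K[1,1]]); u=d.copy()
    for _ in range(15): u=d/(1+k1*(u**2).sum(0))
    return np.moveaxis(np.stack([u[0],u[1],np.ones_like(u[0])]),0,-1)
def cloud(depth,C):
    K,k1,R,t=C; v,u=np.mgrid[:depth.shape[0],:depth.shape[1]]
    r=slopes(np.stack([u,v],-1).astype(float),K,k1)
    return (r*depth[...,None]-t)@R   # world
def onplane(px,z,C):
    K,k1,R,t=C; d=slopes(np.array(px,float),K,k1)@R; o=-R.T@t
    return o+d*((z-o[2])/d[...,2])[...,None] if d.ndim>1 else o+d*(z-o[2])/d[2]
def proj(X,C):
    K,k1,R,t=C; p=R@np.array(X,float)+t; s=p[:2]/p[2]; s=s*(1+k1*(s@s)); return K[0,0]*s[0]+K[0,2],K[1,1]*s[1]+K[1,2]
E
python3 - <<'E'
from h import *
s=ctrl.read_state(); print({k:np.round(v,3).tolist() for k,v in s.items()}, ctrl.tcp_to_grasp)
for n in('top','scene'):
    im,d=get_image(n); np.savez(f'{n}.npz',im=im,d=d); cv2.imwrite(f'pics/{n}0.png',im[...,::-1])
    C=cam(n)
    for t in('box_mouth','knob','collar','outer_top','doorstop'):
        for r in place_of(t,n)[:4]:
            print(n,t,np.round(r['pixel'],1),round(r['p'],2),np.round(onplane(r['pixel'],{'box_mouth':55,'knob':64,'collar':35,'outer_top':21,'doorstop':0}[t],C)[:2]))
E
```

```text
{'clock': 0.0, 'qpos': [1.079, 0.629, 0.038, 1.518, -0.027, 0.996, -0.02], 'qd': [-0.001, 0.002, 0.002, 0.0, 0.001, -0.0, 0.0], 'tau': [0.0, -56.34, 1.226, -19.344, 0.011, 0.011, 0.0], 'eef_pos': [268.233, -591.374, 230.388], 'tool_rot': [-3.14, 0.0, 0.426], 'force': [1.291, 0.421, 0.621], 'torque': [-0.022, 0.001, 0.051], 'gripper_force': 0.0, 'width': 85.193} 18.700000000000003
top box_mouth [350.4 207.1] 0.79 [ 501. -142.]
top knob [106.9 208. ] 0.76 [487. 311.]
top knob [200.8 192.4] 0.49 [521. 137.]
top collar [158.6 296.8] 0.94 [326. 212.]
top collar [203.  197.1] 0.85 [516. 137.]
top outer_top [162.5 298.3] 0.93 [322. 208.]
top outer_top [203.4 198.8] 0.83 [514. 138.]
top doorstop [277.8 232.2] 0.83 [453. -11.]
scene box_mouth [182.7 216. ] 0.97 [ 498. -141.]
scene knob [297.8 184.9] 0.73 [506. 145.]
scene knob [350.9 161.8] 0.68 [480. 303.]
scene collar [291.1 140.3] 0.9 [334. 199.]
scene collar [295.3 193.6] 0.56 [509. 139.]
scene outer_top [295.2 141.2] 0.96 [329. 215.]
scene outer_top [294.7 195.9] 0.74 [506. 140.]
scene doorstop [228.  200.1] 0.88 [449. -19.]
scene doorstop [295.1 196.3] 0.44 [493. 148.]
```

View pics/top0.png

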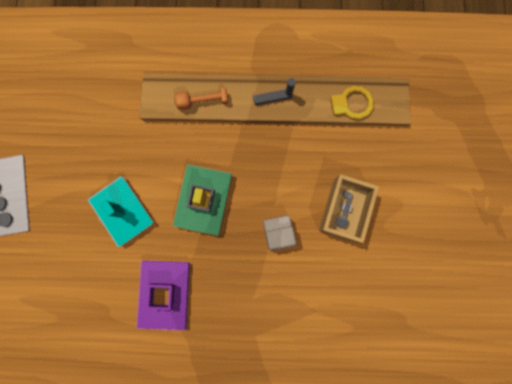

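View pics/scene0.png

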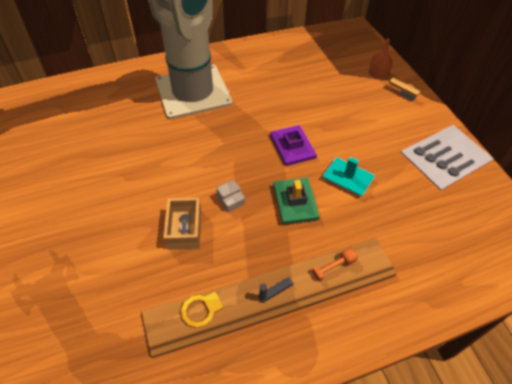

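The scene holds these candidates (top-view pixels):
- **Green lid pair with brass knob, (202,197):** this matches the description, so I choose it.
- **Turquoise inner-lid look-alike, (121,210):** leave alone.
- **Purple outer-lid look-alike, (163,296):** leave alone.

The box is at (350,208) and the doorstop at (280,232).

```bash
cat > m.py <<'E'
from h import *
def rect(P):
    (c,(w,h),a)=cv2.minAreaRect(P[:,:2].astype(np.float32))
    if w<h: w,h,a=h,w,a+90
    return np.round(c,1),round(w,1),round(h,1),round((a+90)%180-90,1)
def measure(im,d,C):
    X=cloud(d,C); hsv=cv2.cvtColor(im,cv2.COLOR_RGB2HSV); H,S,V=[hsv[...,i].astype(int) for i in range(3)]
    ok=d>0; out={}
    def big(m):
        m=cv2.morphologyEx(m.astype(np.uint8),cv2.MORPH_OPEN,np.ones((2,2)))
        n,l,s,_=cv2.connectedComponentsWithStats(m); return l==1+np.argmax(s[1:,4]) if n>1 else m>0
    return X,H,S,V,ok,big
if __name__=='__main__':
  for n in('top','scene'):
    f=np.load(n+'.npz'); im,d=f['im'],f['d']; X,H,S,V,ok,big=measure(im,d,cam(n))
    g=big((H>60)&(H<84)&(S>90)&ok); P=X[g]; zt=np.median(P[:,2]); print(n,'green',g.sum(),zt,rect(P[abs(P[:,2]-zt)<5]))
    near=lambda c,r:(np.hypot(X[...,0]-c[0],X[...,1]-c[1])<r)
    b=near((500,-142),85)&ok&(abs(X[...,2]-55)<7); print(n,'rim',b.sum(),np.median(X[b][:,2]),rect(X[b]))
    k=near((512,138),40)&ok&(X[...,2]>60); print(n,'knobtop',k.sum(),X[k].mean(0).round(1),rect(X[k]))
    k=near((512,138),45)&ok&(X[...,2]>38)&(X[...,2]<56); print(n,'collar',k.sum(),X[k].mean(0).round(1),rect(X[k]))
    for nm,c in(('doorstop',(453,-11)),):
        k=near(c,60)&ok&(X[...,2]>15); print(nm,X[k][:,2].max(),rect(X[k]))
  f=np.load('top.npz'); cv2.imwrite('pics/crop.png',cv2.resize(f['im'][150:330,80:400,::-1],None,fx=2.5,fy=2.5,interpolation=cv2.INTER_CUBIC))
E
python3 m.py
```

```text
top green 2115 21.324338128401845 (array([511.4, 139.2]), 121.3, 87.8, -10.1)
top rim 706 55.146709819356104 (array([ 500.7, -143.4]), 110.6, 76.2, -16.8)
top knobtop 137 [513.2 139.8  77. ] (array([513.9, 141.2]), 25.7, 14.5, -10.4)
top collar 266 [513.8 140.8  47.9] (array([514.1, 141.1]), 44.5, 44.1, 79.9)
doorstop 46.740042015255185 (array([452.3, -11.7]), 59.7, 52.2, 12.6)
scene green 968 19.923581855878957 (array([517. , 139.7]), 121.5, 88.7, -10.9)
scene rim 435 53.55865807426587 (array([ 499.2, -144.5]), 114.0, 74.9, -16.8)
scene knobtop 82 [516.6 137.6  74.1] (array([512.8, 138.7]), 27.7, 14.2, -7.7)
scene collar 193 [518.8 136.3  45.8] (array([513.6, 139.1]), 46.7, 44.7, -9.9)
doorstop 46.05881767112799 (array([453.3, -13.5]), 59.9, 52.7, 14.0)
```

View pics/crop.png

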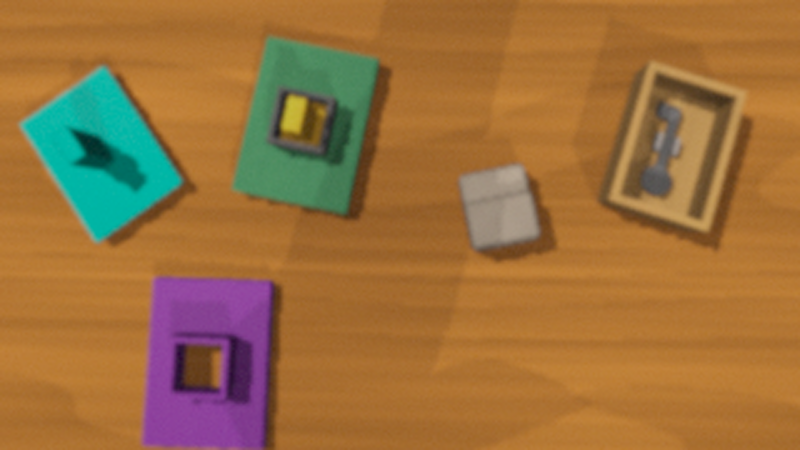

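The crop confirms it: the green lid with the brass bar in its dark collar is at crop pixel (300,118), and the turquoise and purple look-alikes are separate. I'll travel above it.

play_rows --series '[[[1.23,3.66,0,0,0,-1.73,0],[1.23,3.66,0,0,0,-1.73,0],[1.23,3.66,0,0,0,-1.73,0],[1.23,3.66,0,0,0,-1.73,0],[1.23,3.66,0,0,0,-1.73,0],[1.23,3.66,0,0,0,-1.73,0],[1.23,3.66,0,0,0,-1.73,0],[1.23,3.66,0,0,0,-1.73,0],[1.23,3.66,0,0,0,-1.73,0],[1.23,3.66,0,0,0,-1.73,0],[1.23,3.66,0,0,0,-1.73,0],[1.23,3.66,0,0,0,-1.73,0],[1.23,3.66,0,0,0,-1.73,0],[1.23,3.66,0,0,0,-1.73,0],[1.23,3.66,0,0,0,-1.73,0],[1.23,3.66,0,0,0,-1.73,0],[1.23,3.66,0,0,0,-1.73,0],[1.23,3.66,0,0,0,-1.73,0],[1.23,3.66,0,0,0,-1.73,0],[1.23,3.66,0,0,0,-1.73,0]]]'

```text
clock: 3.1
eef_pos: [515.0, 141.3, 231.5]
tool_rot: [-3.141, -0.001, -0.179]
force: [-0.4, 0.4, 0.8]
width: 85.0
gripper_force: 0.0
```

play_rows --series '[[[0,0,0,0,0,0,0],[0,0,0,0,0,0,0],[0,0,0,0,0,0,0]]]'

```text
clock: 3.48
eef_pos: [514.3, 138.6, 231.4]
tool_rot: [3.141, 0.0, -0.18]
force: [0.5, -0.5, 0.3]
width: 85.6
gripper_force: 0.0
```

```bash
cat > w.py <<'E'
import sys
from m import *
s=ctrl.read_state(); print(s['clock'],np.round(s['eef_pos'],1),np.round(np.degrees(s['tool_rot']),2),np.round(s['force'],1),s['width'])
im,d=get_image('wrist'); C=cam('wrist',s); cv2.imwrite(f'pics/{sys.argv[1]}.png',im[...,::-1])
X,H,S,V,ok,big=measure(im,d,C)
np.savez('wrist.npz',im=im,d=d,X=X)
z=lambda a,b:ok&(X[...,2]>a)&(X[...,2]<b)
def near(c,r): return np.hypot(X[...,0]-c[0],X[...,1]-c[1])<r
E
python3 - w1 <<'E'
from w import *
g=big((H>60)&(H<84)&(S>90)&ok); P=X[g]; print('green',np.median(P[:,2]),rect(P[abs(P[:,2]-21)<5]))
print('knob',X[z(70,90)&near((514,140),40)].mean(0),rect(X[z(73,85)&near((514,140),40)]))
print('collar',rect(X[z(42,55)&near((514,140),45)]))
E
```

```text
3.475 [514.3 138.6 231.4] [179.96   0.   -10.31] [ 0.5 -0.5  0.3] 85.61452994867096
green 20.582071734177827 (array([570.8, 145.8]), 13.7, 10.1, 79.5)
knob [514.51263448 140.94497447  78.45010826] (array([513.6, 141.5]), 25.7, 13.0, -10.1)
collar (array([513.4, 140.9]), 44.1, 43.7, 79.8)
```

View pics/w1.png

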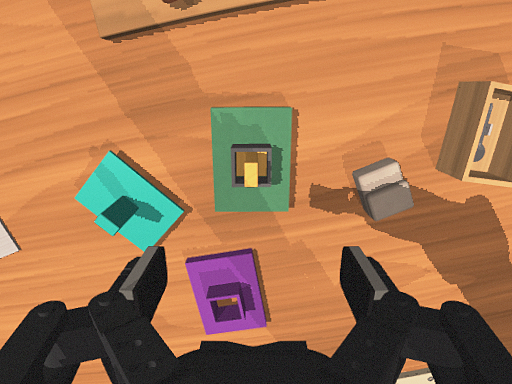

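The wrist view shows the green lid centred at (252,160) with its brass knob, and the look-alikes are clear of the fingers. Next I descend and grip.

play_rows --series '[[[-0.08,0.1,-3,0,0,0,0],[0,0,-4,0,0,0,0],[0,0,-4,0,0,0,0],[0,0,-3,0,0,0,0],[0,0,-2,0,0,0,0],[0,0,-1,0,0,0,0],[0,0,-0.85,0,0,0,0],[0,0,0,0,0,0,0],[0,0,0,0,0,0,0.5],[0,0,0,0,0,0,0.7],[0,0,0,0,0,0,0.8],[0,0,0,0,0,0,1],[0,0,0,0,0,0,1],[0,0,0,0,0,0,1],[0,0,0,0,0,0,1],[0,0,0,0,0,0,1]]]'

```text
clock: 5.52
eef_pos: [513.9, 141.2, 53.2]
tool_rot: [-3.141, -0.001, -0.178]
force: [-0.4, 0.5, 4.9]
width: 13.5
gripper_force: 59.7
```

play_rows --series '[[[0,0,0.3,0,0,0,1],[0,0,0.5,0,0,0,1],[0,0,1,0,0,0,1],[0,0,1.5,0,0,0,1],[0,0,2,0,0,0,1],[0,0,2,0,0,0,1],[0,0,2,0,0,0,1],[0,0,2,0,0,0,1],[0,0,1.5,0,0,0,1],[0,0,1.2,0,0,0,1],[0,0,0,0,0,0,1],[0,0,0,0,0,0,1]]]'

```text
clock: 7.02
eef_pos: [513.2, 140.9, 192.3]
tool_rot: [3.141, 0.001, -0.178]
force: [0.2, -0.5, -5.1]
width: 13.0
gripper_force: 58.7
```

```bash
python3 - w2 <<'E'
from w import *
g=(H>60)&(H<84)&(S>90)&ok; P=X[g]; print('green',g.sum(),np.percentile(P[:,2],[5,50,95]),rect(P))
A=np.c_[P[:,:2],np.ones(len(P))]; zt=np.median(P[:,2]); m=abs(P[:,2]-zt)<6; print('slope deg',np.degrees(np.linalg.lstsq(A[m],P[m,2],rcond=None)[0][:2]))
im,d=get_image('top'); Xt,H,S,V,ok,big=measure(im,d,cam('top')); P=Xt[big((H>60)&(H<84)&(S>90)&ok)]; zt=np.median(P[:,2]); print('top',zt,rect(P[abs(P[:,2]-zt)<6]))
cv2.imwrite('pics/t2.png',cv2.resize(im[130:270,150:400,::-1],None,fx=3,fy=3))
E
```

```text
7.025 [513.2 140.9 192.3] [ 1.7997e+02  6.0000e-02 -1.0200e+01] [ 0.2 -0.5 -5.1] 12.969833425321427
green 6290 [158.37052317 159.77219454 160.79510412] (array([503.6, 227.2]), 301.8, 135.8, -79.7)
slope deg [-0.28420708  0.0519837 ]
top 160.31409912345407 (array([482.3, 145.3]), 90.7, 62.7, 80.4)
```

View pics/w2.png

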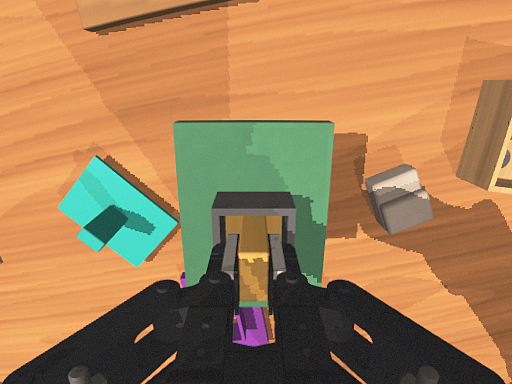

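The pair hangs level (slope 0.3° or less) with the box at the right edge, about (490,140). I'll move part-way and measure the box from close by.

play_rows --series '[[[0,-0.5,0,0,0,0,1],[0,-1.5,0,0,0,-1,1],[0,-2,0,0,0,-1.3,1],[0,-2,0,0,0,-1.3,1],[0,-2,0,0,0,-1.3,1],[0,-2,0,0,0,-1.3,1],[0,-1.5,0,0,0,-0.4,1],[0,-0.5,0,0,0,0,1],[0,0,0,0,0,0,1],[0,0,0,0,0,0,1]]]'

```text
clock: 8.38
eef_pos: [513.8, 22.1, 192.8]
tool_rot: [-3.141, 0.0, -0.292]
force: [0.3, -0.9, -5.6]
width: 12.7
gripper_force: 58.7
```

```bash
python3 - w3 <<'E'
from w import *
b=near((500,-143),80)&z(50,60); print('rim',b.sum(),np.median(X[b][:,2]),rect(X[b]))
for zz in (49,52): print(rect(X[near((500,-143),80)&z(zz,58)]))
P=X[z(100,180)&(H>60)&(H<84)&(S>90)]; i=P[P[:,0]>P[:,0].max()-400]
print('green far edge/corners', rect(P))
# lid far corners in tool axes
s=ctrl.read_state(); a=np.radians(-16.8); u=np.array([np.cos(a),np.sin(a)]); v=np.array([-np.sin(a),np.cos(a)])
Q=X[ok&(abs(X[...,2]-159.5)<4)&(np.hypot(X[...,0]-513.7,X[...,1]-21)<90)&(H>55)&(H<88)]
q=np.c_[(Q[:,:2]-[513.7,21])@u,(Q[:,:2]-[513.7,21])@v]; 
for lo in (15,30,45):
  k=q[(q[:,0]>lo)&(q[:,0]<lo+15)]; print(lo,k[:,1].min().round(1),k[:,1].max().round(1))
print('front',[q[(q[:,1]>c)&(q[:,1]<c+10)][:,0].max().round(1) for c in(-40,-20,0,20,30)])
E
```

```text
8.375 [513.8  22.1 192.8] [-1.7996e+02  1.0000e-02 -1.6720e+01] [ 0.3 -0.9 -5.6] 12.74136041642934
rim 2823 54.40123414779722 (array([ 499.3, -143.1]), 110.6, 78.6, -17.0)
(array([ 499.3, -143.1]), 110.6, 78.6, -17.0)
(array([ 499.3, -143.1]), 110.6, 78.6, -17.0)
green far edge/corners (array([513.5,  22.3]), 126.0, 92.0, -16.7)
15 -44.7 47.1
30 -44.8 47.2
45 -44.7 47.1
front [np.float64(62.4), np.float64(62.4), np.float64(62.3), np.float64(62.2), np.float64(62.3)]
```

View pics/w3.png

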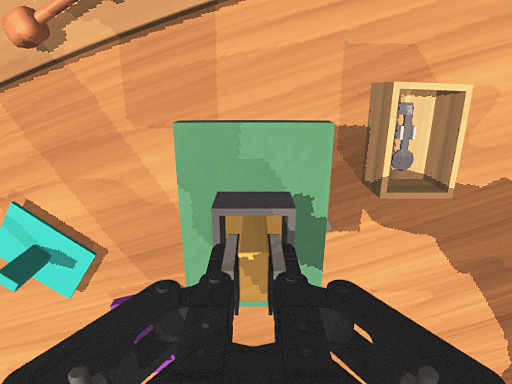

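The wrist view shows the lid at (253,215) and the box mouth at about (425,138). I'll check the rim edges once in box axes.

```bash
python3 - <<'E'
import numpy as np
X=np.load('wrist.npz')['X']; d=np.load('wrist.npz')['d']
a=np.radians(-16.9); u=np.array([np.cos(a),np.sin(a)]); v=np.array([-np.sin(a),np.cos(a)])
c=np.array([499.3,-143.1]); q=np.stack([(X[...,:2]-c)@u,(X[...,:2]-c)@v],-1)
r=(d>0)&(abs(X[...,2]-55)<2.5)
def ed(p,axis):
    o=q[...,1-axis]; out=[]
    for b in range(-25,25,5):
        k=q[r&(o>b)&(o<b+5)][:,axis]; n,p_=k[k<0],k[k>0]; out.append([n.min(),n.max(),p_.min(),p_.max()])
    return np.median(out,0).round(1)
print('x edges',ed(q,0),'y edges',ed(q,1))
E
```

```text
x edges [-55.  -48.8  49.8  54.9] y edges [-38.4 -31.2  32.   38.4]
```

play_rows --series '[[[-0.1,-0.6,0,0,0,0,1],[-0.15,-1.6,0,0,0,0,1],[-0.2,-2.2,0,0,0,0,1],[-0.2,-2.5,0,0,0,0,1],[-0.2,-2.5,0,0,0,0,1],[-0.2,-2.5,0,0,0,0,1],[-0.2,-2.2,0,0,0,0,1],[-0.1,-1.6,0,0,0,0,1],[-0.05,-0.82,0,0,0,-0.1,1],[0,0,0,0,0,0,1],[0,0,-1,0,0,0,1],[0,0,-2,0,0,0,1],[0,0,-2,0,0,0,1],[0,0,-1.5,0,0,0,1],[0,0,-0.8,0,0,0,1],[0,0,-0.3,0,0,0,1],[0,0,0,0,0,0,1],[0,0,0,0,0,0,1]]]'

```text
clock: 10.68
eef_pos: [500.2, -144.3, 117.3]
tool_rot: [-3.142, -0.001, -0.295]
force: [0.9, -0.1, -5.4]
width: 12.8
gripper_force: 58.7
```

```bash
python3 - <<'E'
from h import *
F=[];P=[]
s=ctrl.read_state(); print(np.round(s['eef_pos'],1),np.round(np.degrees(s['tool_rot']),2))
im,d=get_image('scene'); cv2.imwrite('pics/s4.png',cv2.resize(im[140:290,110:310,::-1],None,fx=4,fy=4,interpolation=cv2.INTER_CUBIC))
E
```

```text
[ 500.2 -144.3  117.3] [-1.800e+02 -7.000e-02 -1.691e+01]
```

View pics/s4.png

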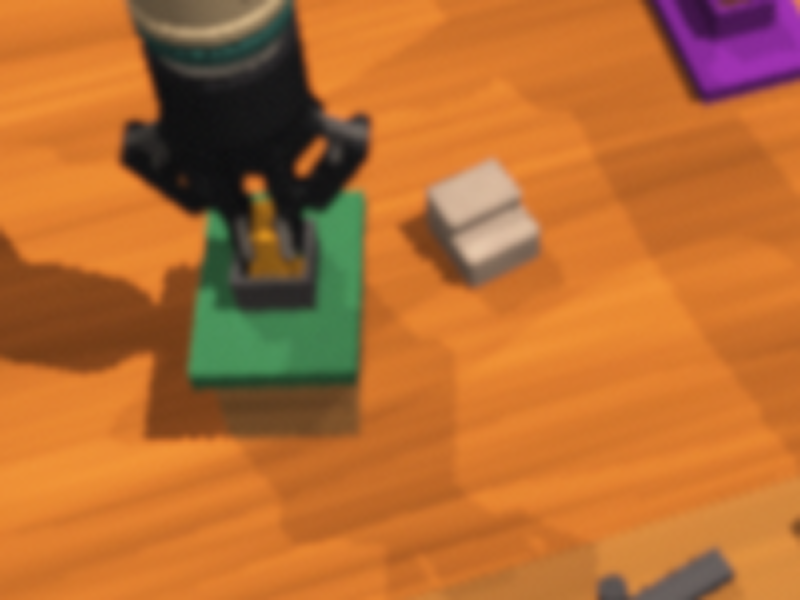

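The lid sits over the box at crop pixel (280,300) and hides the mouth, and the doorstop at (485,220) is clear. I'll lower slowly and check forces.

play_rows --series '[[[0,0,-0.5,0,0,0,1],[0,0,-0.4,0,0,0,1],[0,0,-0.2,0,0,0,1],[0,0,-0.2,0,0,0,1],[0,0,-0.1,0,0,0,1],[0,0,0,0,0,0,1]]]'

```text
clock: 11.48
eef_pos: [499.7, -144.2, 102.8]
tool_rot: [3.142, 0.0, -0.295]
force: [0.6, 0.9, -5.6]
width: 13.0
gripper_force: 58.9
```

play_rows --series '[[[0,0,-0.1,0,0,0,1],[0,0,-0.1,0,0,0,1],[0,0,-0.1,0,0,0,1],[0,0,0,0,0,0,1]]]'

```text
clock: 11.98
eef_pos: [499.6, -144.1, 99.7]
tool_rot: [3.142, 0.0, -0.295]
force: [-0.2, 0.2, -5.9]
width: 12.8
gripper_force: 58.9
```

play_rows --series '[[[0,0,-0.1,0,0,0,1],[0,0,-0.1,0,0,0,1],[0,0,-0.1,0,0,0,1],[0,0,0,0,0,0,1]]]'

```text
clock: 12.48
eef_pos: [499.6, -144.1, 96.7]
tool_rot: [3.142, 0.0, -0.295]
force: [0.2, -0.6, -5.1]
width: 12.9
gripper_force: 58.9
```

play_rows --series '[[[0,0,-0.1,0,0,0,1],[0,0,0,0,0,0,1],[0,0,0,0,0,0,1]]]'

```text
clock: 12.85
eef_pos: [499.8, -144.2, 96.2]
tool_rot: [-3.142, -0.0, -0.295]
force: [-1.9, 0.1, 2.8]
width: 13.2
gripper_force: 59.7
```

play_rows --series '[[[0,0,-0.05,0,0,0,1],[0,0,0,0,0,0,1],[0,0,0,0,0,0,1]]]'

```text
clock: 13.22
eef_pos: [499.8, -144.2, 96.2]
tool_rot: [-3.141, -0.001, -0.295]
force: [-3.4, 0.5, 7.8]
width: 13.0
gripper_force: 60.8
```

Fully home: contact force is rising and z is at the predicted height. Next I release and lift clear.

play_rows --series '[[[0,0,0,0,0,0,0.8],[0,0,0,0,0,0,0.6],[0,0,0,0,0,0,0.3],[0,0,0,0,0,0,0],[0,0,0,0,0,0,0],[0,0,0,0,0,0,0],[0,0,0.5,0,0,0,0],[0,0,2,0,0,0,0],[0,0,3,0,0,0,0],[0,0,3,0,0,0,0],[0,0,2,0,0,0,0],[0,0,0,0,0,0,0],[0,0,0,0,0,0,0]]]'

```text
clock: 14.85
eef_pos: [499.2, -144.0, 199.8]
tool_rot: [3.142, 0.001, -0.295]
force: [0.4, 0.5, -0.1]
width: 85.3
gripper_force: 0.0
```

```bash
python3 - w5 <<'E'
from w import *
c0=(499.7,-143.5)
k=z(118,126)&near(c0,35); print('knobtop',X[k].mean(0).round(1),rect(X[k]))
k=z(86,97)&near(c0,40); print('collar top',np.median(X[k][:,2]),rect(X[k]))
P=X[(H>60)&(H<84)&(S>90)&z(55,75)]; print('green',np.median(P[:,2]),rect(P),'slope',np.degrees(np.linalg.lstsq(np.c_[P[:,:2],np.ones(len(P))],P[:,2],rcond=None)[0][:2]))
E
```

```text
14.85 [ 499.2 -144.   199.8] [ 1.80e+02  5.00e-02 -1.69e+01] [ 0.4  0.5 -0.1] 85.26432694011443
knobtop [ 500.1 -144.4  121.6] (array([ 499.6, -144.3]), 25.5, 13.3, -17.1)
collar top 91.63796210650486 (array([ 499.2, -144.2]), 44.4, 44.2, -16.9)
green 63.74460364814638 (array([ 499.6, -143.8]), 124.9, 91.1, -16.9) slope [-0.05929658  0.05478632]
```

View pics/w5.png

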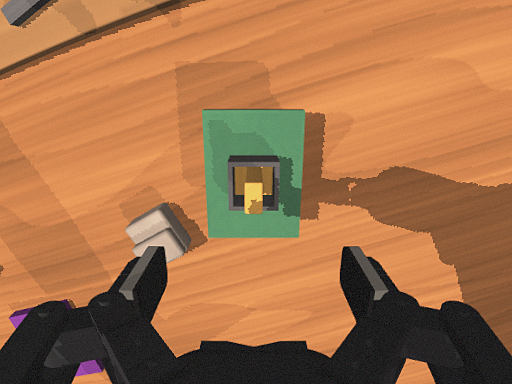

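The pair sits home: knob top z is 121.6 (expected 122), green top z is 63.7 (expected 64), and it is level. Next I grip the collar at (253,185).

play_rows --series '[[[-0.02,0,-2,0,0,0,0],[0,0,-3,0,0,0,0],[0,0,-3,0,0,0,0],[0,0,-3,0,0,0,0],[0,0,-1.5,0,0,0,0],[0,0,-0.8,0,0,0,0],[0,0,-0.4,0,0,0,0],[0,0,0,0,0,0,0],[0,0,0,0,0,0,0.2],[0,0,0,0,0,0,0.35],[0,0,0,0,0,0,0.42],[0,0,0,0,0,0,0.45],[0,0,0,0,0,0,0.48],[0,0,0,0,0,0,0.6],[0,0,0,0,0,0,1],[0,0,0,0,0,0,1],[0,0,0,0,0,0,1]]]'

```text
clock: 17.02
eef_pos: [499.5, -144.1, 63.6]
tool_rot: [-3.142, -0.0, -0.295]
force: [-0.0, -0.3, 5.2]
width: 43.4
gripper_force: 61.9
```

play_rows --series '[[[0,0,0.1,0,0,0,1],[0,0,0.2,0,0,0,1],[0,0,0.3,0,0,0,1],[0,0,0.4,0,0,0,1],[0,0,0,0,0,0,1]]]'

```text
clock: 17.65
eef_pos: [499.8, -144.2, 73.7]
tool_rot: [-3.142, -0.001, -0.295]
force: [-0.6, -0.3, -2.4]
width: 43.0
gripper_force: 61.4
```

Only the outer lid's weight hangs (about 2 N). I'll continue straight up.

play_rows --series '[[[0,0,0.5,0,0,0,1],[0,0,0.8,0,0,0,1],[0,0,1.2,0,0,0,1],[0,0,1.5,0,0,0,1],[0,0,2,0,0,0,1],[0,0,2,0,0,0,1],[0,0,2,0,0,0,1],[0,0,1.5,0,0,0,1],[0,0,1,0,0,0,1],[0,0,0.5,0,0,0,1],[0,0,0.2,0,0,0,1],[0,0,0,0,0,0,1],[0,0,0,0,0,0,1],[0,0,0,0,0,0,1]]]'

```text
clock: 19.4
eef_pos: [499.3, -144.1, 205.0]
tool_rot: [3.141, 0.001, -0.295]
force: [-0.4, -0.3, -2.9]
width: 43.1
gripper_force: 61.3
```

```bash
python3 - w6 <<'E'
from w import *
P=X[(H>60)&(H<84)&(S>90)&z(150,260)]; print('green',np.median(P[:,2]),rect(P),'slope',np.degrees(np.linalg.lstsq(np.c_[P[:,:2],np.ones(len(P))],P[:,2],rcond=None)[0][:2]))
im,d=get_image('scene'); cv2.imwrite('pics/s6.png',cv2.resize(im[100:290,90:330,::-1],None,fx=3.1,fy=3.1,interpolation=cv2.INTER_CUBIC))
Y=cloud(d,cam('scene')); m=(d>0)&(np.hypot(Y[...,0]-499.7,Y[...,1]+144)<75)&(Y[...,2]>40)&(Y[...,2]<130)
p=Y[m]; pl=p[(p[:,2]>57)&(p[:,2]<66)]; print('plate',len(pl),np.median(pl[:,2]),rect(pl),'top',np.sort(p[:,2])[-5:].round(1))
E
```

```text
19.4 [ 499.3 -144.1  205. ] [ 1.7999e+02  4.0000e-02 -1.6910e+01] [-0.4 -0.3 -2.9] 43.09407003620475
green 205.082974404884 (array([ 499.2, -144.1]), 126.4, 92.1, -16.9) slope [-0.36275916  0.08817114]
plate 1014 59.251232351266125 (array([ 500.2, -145.7]), 116.5, 81.0, -16.9) top [119.9 120.  120.  120.2 120.9]
```

View pics/s6.png

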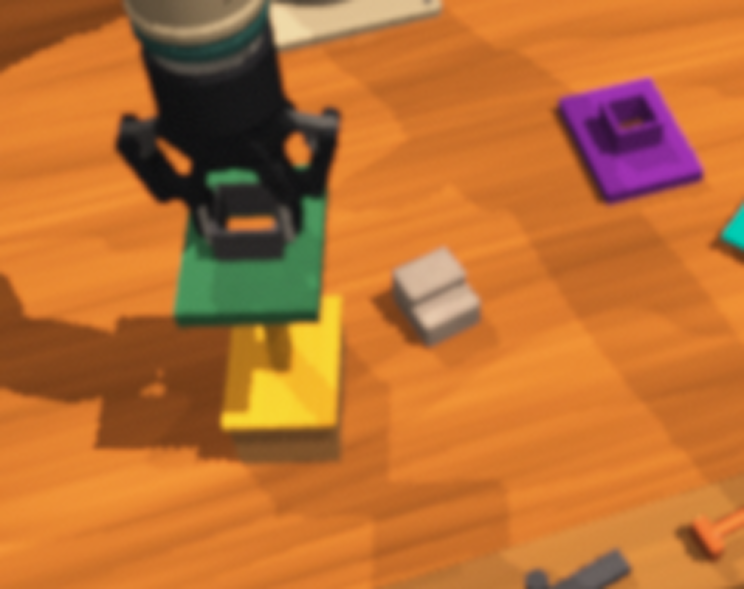

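The green lid hangs level at crop pixel (250,265), about 14 cm up. The brass inner lid sits seated on the box at (285,380), with its plate top at about z 59–60. I'm handing the job in.

```bash
python3 -c "
from cell import workorder; print(workorder.finish_job())"
```

```text
the job is handed in; nothing more can be done
None
```

The job is handed in at about 19.5 s of the 58 s: the inner lid is seated on the box, and the gripper is holding the green outer lid level and still about 14 cm above it; the verdict was not shown to me.

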